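# Set the kitchen timer for the pie in the baking cup

## Task

Set the kitchen timer that stands in front of the baking cup with the pie crust to 10 minutes. Its dial is stiff and the timer is light, so press it down on the table while you turn the dial: the timer itself must stay where it is, facing as it does, and not spin round with its dial. Then let go, and leave the baking cup and the other timer as they are.

Things in the scene. Friction and masses are not known exactly. Their poses are not given: they have to be found in the camera images.
- cup_timer: The timer to set, cream plastic, about 0.11 kg, loose on the table in front (robot's side) of the baking cup, 175 to 230 mm from its axis. Origin: centre of its underside, z up. Base: 61 mm disc, 21 mm high. Dial on top: flange 54 mm across, its top at 24 mm, then a ribbed round knob 39 mm across from 24 to 42.5 mm. Friction coefficient on the table 0.5 to 0.7; its own weight cannot stop it spinning.
- cup_timer_dial (a joint): Angle of its dial against its base, rad, 0 to 5.24. Grows counterclockwise seen from above; red pointer line on the knob's top. Minutes 0 to 55 stand round the base, counterclockwise, 6 degrees a minute: 10 minutes = 1.047. Starts between 0 and 0.4. Stiff: about 0.05 N m, stays where left. Push down with 8 to 20 N all the while you turn; under 5 N the whole timer turns with the dial.
- cup_timer_zero (a point): The 0 mark on the rim of that timer's base, 30 mm from its axis, 20 mm up, on the base's -x side. It faces the robot (world -x) to within about 12 degrees, and must stay where it is.
- baking_cup: Dark blue-black steel baking cup with a domed brown crust, 129 mm across, 101 mm high, 0.6 kg, loose. Origin: centre of its underside. It marks which timer is meant; it stands left or right by turns.
- can_timer_pointer (a point): Outer end of the red pointer line on the dial of the other timer, a twin (61 mm across, 43 mm high), which stands in front of a 57 mm food can: 17 mm from that dial's axis, 43 mm up. To be left alone.

How it is judged:
By the outcome, as a careful person would: the job done as asked, in the order asked, and still so for the second after the job is handed in, with the robot touching nothing.
It also fails if it takes over 35 s, if anything falls off the work surface, if the arm or the gripper's body presses on something with over 40 N, if the wrist force passes 120 N, or if a joint passes its speed limit or range.

## Robot

A 6-joint arm with a two-finger parallel gripper is mounted at the origin on a cart in front of the work surface, level with it; the furniture and walls round the work are solid. World frame = base frame: x ahead of the robot, y to its left, z up, the work surface at z = 0. Lengths are in m, angles in rad, forces in N, time in s.
With the tool pointing down it reaches from about 0.4 to 0.825 m from the base axis. Payload 7 kg.
Tool frame: the origin (TCP) lies at the very end of the fingers, on their centre line; the grasp point (between the pads) lies 19 mm behind it; z points along the fingers, y is the line along which they close (so a half turn about z gives the same grasp; the last joint's range is limited). The gripper opens to 88 mm and grips with 3 to 60 N. Pads are 19 mm wide; open, the fingers measure 130 mm over their backs; the gripper's body (78 mm by 193 mm) begins 47 mm behind the grasp point.
Start: joints at [1.425, 0.359, 0.012, 0, -1.224, -0.288], TCP at [0.284, 0.612, 0.227] pointing down, gripper open.
Joint ranges: [-3.07, 3.07], [-1.43, 2.12], [-1.02, 1.25], [-3.03, 1.67], [-3.05, -0], [-3.03, 3.03]. Speed limits (rad/s): [2.39, 2.39, 3.01, 3.14, 3.14, 3.14].

## Interface

Orientations are given as [roll, pitch, yaw] about the fixed x, y, z axes, in that order (R = Rz(yaw) Ry(pitch) Rx(roll)).
In Python, from plant import r gives the robot as it stands.
- The arm moves only by the tool arm_command, never from a script. Its argument "motion" is text: rows parted by semicolons, each of 4 numbers parted by spaces: the shift along the tool's x, y, z in m, then the turn about the tool's z in rad. A call has 1 to 5 rows; each row shifts and turns the commanded pose from where the row before left it, along the tool's axes as they then stand; what a row does not reach is not made up. A row lasts 1/8 s, in which the tool goes at most 62.5 mm and 10.7 degrees, less where a joint would pass 70% of its speed; a pose out of reach is approached as far as the arm can. A call with a gripper value outside its range is refused whole. "grip" is the gripper command: -1 is fully open, 1 is shut, values between are in proportion, set as the call begins (left out, the last holds). The fingers move at their own pace and stop on an object; "squeeze" is the grip in N (left out, the last holds). Time passes only in rows, so rows that do not move let the fingers close. It gives the time, the measured TCP pose, the force, the opening and the grip force at its end, in the units of the state.
- r.get_obs(): the state, without advancing time (a new reading comes with each control period).
- r.get_image(name): name is "scene" or "top"; returns the picture (420x560x3 uint8, blue, green, red); there is no depth.
- r.camera_params(name): a dict with "camera_matrix" (3x3 intrinsics, pixels), "R" (3x3) and "t" (3): a world point X has camera coordinates R X + t. Camera axes: x right, y down, z forward; pixel columns grow to the right and rows downward; lengths in m; the calibration is good to about 2 mm. A picture is of the moment at which its call begins. camera_params takes no time and is no camera call.
- r.close_job(): hands the job in; it is judged then, once.
The state is a dict: "time_s": time; "joints": joint angles; "dq": joint speeds; "joint_torque": joint torques, N m; "ee_pos": TCP position; "tcp_rot": TCP orientation; "wrist_force": force on the tool from outside, world axes, zero at the start; "wrist_torque": the same for the moment, N m; "opening": opening from 0.0 (shut) to 1.0 (fully open); "gripper_force": force on a finger pad.
Only numpy, scipy, OpenCV 4.12 (cv2) and the standard library are available. Lean on these libraries where they do the work, as an engineer would, in place of code of your own. Each camera call takes 0.05 s, during which the arm holds its last target. There are 200 camera calls.

## Working session

There is one attempt and no reset: what is moved stays moved. The work goes in short steps, Python scripts to look and compute and a tool call to move; the robot and the scene stay as the last step left them, time stands still between calls to the robot, and variables do not carry over. Pictures are saved under pics/ and viewed, at most 10 in all, crops included, and the job is handed in when it is done.

Besides the shell and the picture viewer there is one more tool, called after ">>>" as name(argument=value, ...), one argument or row to a line, values as JSON. arm_command: Moves the arm, as the interface text tells. Its arguments: {"type":"object","properties":{"motion":{"type":"string"},"grip":{"type":"number"},"squeeze":{"type":"number"}},"required":["motion"]}

```bash
mkdir -p pics; python3 - <<'E'
from plant import r
import cv2
for n in("scene","top"):
    im=r.get_image(n); cv2.imwrite(f"pics/{n}0.png",im)
    p=r.camera_params(n); print(n,p)
print(r.get_obs())
E
```

```text
scene {'camera_matrix': array([[401.6284244 ,   0.        , 279.39711316],
       [  0.        , 401.6284244 , 206.79851171],
       [  0.        ,   0.        ,   1.        ]]), 'R': array([[ 0.60898419, -0.79316105,  0.00581444],
       [-0.56892465, -0.44190127, -0.69357625],
       [ 0.55268707,  0.41906899, -0.72035976]]), 't': array([-0.53218945,  0.24925893,  0.67825062])}
top {'camera_matrix': array([[524.28130019,   0.        , 287.17785279],
       [  0.        , 524.28130019, 211.02444196],
       [  0.        ,   0.        ,   1.        ]]), 'R': array([[-0.01330166, -0.99989695, -0.00539917],
       [-0.99455016,  0.01378856, -0.1033434 ],
       [ 0.1034072 ,  0.00399511, -0.99463108]]), 't': array([-0.24856484,  0.54981213,  0.9462084 ])}
{'time_s': 0.1, 'joints': array([ 1.42511026e+00,  3.59328951e-01,  1.11293252e-02, -3.38216412e-04,
       -1.22410281e+00, -2.88128113e-01]), 'dq': array([ 0.00022911, -0.00045869,  0.00292004, -0.00119675,  0.00088079,
       -0.00067093]), 'joint_torque': array([-1.84464887e-03, -5.84163308e+01,  2.93752867e+01,  7.01543882e+00,
        1.02342243e-02, -4.38102734e-05]), 'ee_pos': array([0.28353688, 0.61205992, 0.22569297]), 'tcp_rot': array([ 3.14005827e+00, -1.23164349e-04, -4.33929246e-01]), 'wrist_force': array([-0.32531914, -0.45227693,  0.22109077]), 'wrist_torque': array([-0.05340838, -0.00843523,  0.04796379]), 'gripper_force': 0.0, 'opening': 1.0013956293706898}
```

View pics/top0.png

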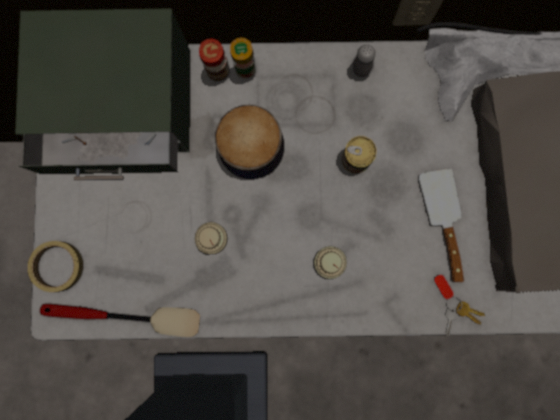

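View pics/scene0.png

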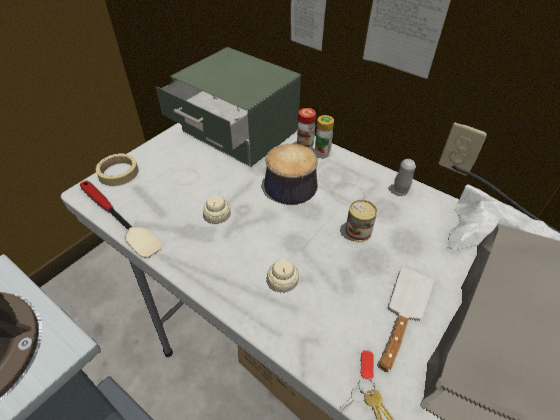

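The target timer is at top px (211,238), in front of the crust cup (249,138). The twin is at (330,263), in front of the can (360,152).

```bash
cat > h.py <<'E'
import numpy as np, cv2
from plant import r
def cast(n,uv,z):
    p=r.camera_params(n); R,t=p["R"],p["t"]
    d=R.T@np.linalg.inv(p["camera_matrix"])@np.array([*uv,1.]); c=-R.T@t
    return c+d*(z-c[2])/d[2]
def proj(n,X):
    p=r.camera_params(n); q=p["camera_matrix"]@(p["R"]@np.array(X)+p["t"]); return q[:2]/q[2]
E
python3 - <<'E'
from h import *
ims={n:cv2.imread(f"pics/{n}0.png") for n in("top","scene")}
c=[]
for n,(u,v) in (("top",(211,238)),("scene",(216,208)),("top",(330,263)),("scene",(283,275))):
    im=ims[n]; k=ims[n][v-24:v+24,u-24:u+24]
    c.append(cv2.resize(k,(380,290*380//290),interpolation=cv2.INTER_CUBIC)[:,:])
cv2.imwrite("pics/crop1.png",cv2.resize(np.vstack([np.hstack(c[:2]),np.hstack(c[2:])]),(600,600)))
for uv in((211,238),(330,263)): print(cast("top",uv,.02))
print(cast("scene",(216,203),.0425),cast("top",(249,137),.1),cast("top",(360,150),.08))
E
```

```text
[ 0.49860959 -0.11329768  0.02      ]
[ 0.44928255 -0.33402856  0.02      ]
[ 0.49309598 -0.1188521   0.0425    ] [ 0.66971258 -0.19138599  0.1       ] [ 0.64823527 -0.38713029  0.08      ]
```

View pics/crop1.png

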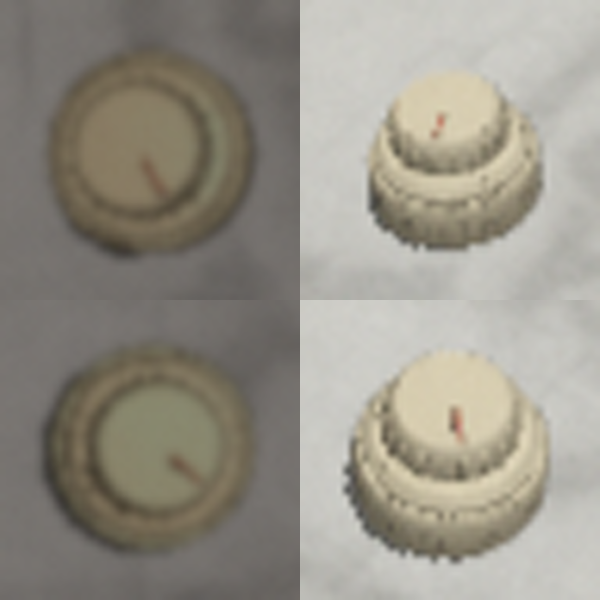

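The crops show the target's knob-top centre near top px (209.1,237.5), with the pointer's outer end near (213.6,245.2). The base marks are too faint here, so I'll average frames and enlarge.

```bash
python3 - <<'E'
from h import *
A={n:np.mean([r.get_image(n).astype(np.float32) for _ in range(8)],0) for n in("top","scene")}
np.savez("pics/avg0.npz",**A)
out=[]
for n,(u,v) in (("top",(211,238)),("scene",(216,208))):
    k=A[n][v-20:v+20,u-20:u+20]; k=np.clip((k-k.min())/(np.percentile(k,99.5)-k.min())*255,0,255).astype(np.uint8)
    out.append(cv2.resize(k,(400,400),interpolation=cv2.INTER_CUBIC))
cv2.imwrite("pics/crop2.png",np.hstack(out))
# base outline: b/r ratio mask
im=A["top"]; k=im[200:280,170:255]; m=((k[...,2]-k[...,0])>12).astype(np.uint8)
n,l,s,c=cv2.connectedComponentsWithStats(m); i=1+np.argmax(s[1:,4]); print(s[i],c[i]+[170,200])
for z in (0,.021,.0425):
  print(z,proj("top",[.4986,-.1133,z]),proj("scene",[.4986,-.1133,z]))
E
```

```text
[ 24  21  34  34 871] [210.4489093  237.74626866]
0 [212.57743121 238.55350309] [217.94141451 213.73818818]
0.021 [210.92073622 237.97712144] [216.95328371 207.29216163]
0.0425 [209.14952206 237.36089737] [215.90625848 200.46193994]
```

View pics/crop2.png

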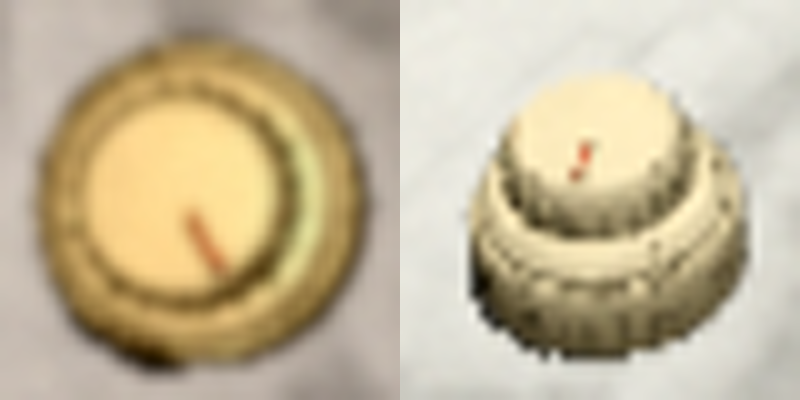

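The averaged crops show the pointer running from top px (210.0,239.2) to (213.0,245.2), and the knob top in scene at about (216.1,201.2). That matches the estimated axis (0.4986,-0.1133). Next I'll look for base tick marks along the rim.

```bash
python3 - <<'E'
from h import *
A=np.load("pics/avg0.npz"); C=np.array([.4986,-.1133])
rows=[]
for n in("top","scene"):
    im=A[n].mean(2)
    th=np.radians(np.arange(0,360,0.5)); rad=np.arange(.0265,.0306,.0001)[::-1]
    M=np.array([[proj(n,[C[0]+q*np.cos(t),C[1]+q*np.sin(t),.021]) for t in th] for q in rad]).astype(np.float32)
    g=cv2.remap(A[n].astype(np.float32),M[...,0],M[...,1],cv2.INTER_CUBIC)
    g=np.clip(128+ (g-cv2.GaussianBlur(g,(0,0),40))*3,0,255).astype(np.uint8)
    for d in range(0,720,60): cv2.putText(g,str(d//2),(d,10),0,.3,(255,0,0),1)
    rows+=[cv2.resize(g,(720,130)),np.zeros((10,720,3),np.uint8)]
    # red pointer
    k=A[n]; u,v=np.round(proj(n,[*C,.0425])).astype(int)
    w=k[v-9:v+10,u-9:u+10]; red=w[...,2]/(w[...,1]+1); base=np.median(red); wt=np.clip(red-base-.12,0,None)
    ys,xs=np.nonzero(wt); P=np.array([cast(n,(x+u-9,y+v-9),.043)[:2]-C for x,y in zip(xs,ys)]); ww=wt[ys,xs]
    keep=np.hypot(*P.T)<.019; P,ww=P[keep],ww[keep]; m=np.average(P,axis=0,weights=ww)
    e,V=np.linalg.eigh(np.cov(P.T,aweights=ww)); a=V[:,1]; a=a*np.sign(a@m)
    print(n,len(P),m*1000,"dir of mean",np.degrees(np.arctan2(m[1],m[0])),"axis",np.degrees(np.arctan2(a[1],a[0])),np.sqrt(e)*1000)
cv2.imwrite("pics/ring.png",np.vstack(rows))
E
```

```text
Traceback (most recent call last):
  File "h.py", line 8, in proj
    p=r.camera_params(n); q=p["camera_matrix"]@(p["R"]@np.array(X)+p["t"]); return q[:2]/q[2]
ValueError: time passes only in moves, steps and waits
```

```bash
sed -i 's/^from plant import r/from plant import r\nPP={n:r.camera_params(n) for n in ("top","scene")}/; s/p=r.camera_params(n)/p=PP[n]/' h.py; cat > ring.py <<'E'
from h import *
import sys
def ptr(A,n,C):
    k=A[n]; u,v=np.round(proj(n,[*C,.0425])).astype(int)
    w=k[v-9:v+10,u-9:u+10]; red=w[...,2]/(w[...,1]+1); wt=np.clip(red-np.median(red)-.12,0,None)
    ys,xs=np.nonzero(wt); P=np.array([cast(n,(x+u-9,y+v-9),.043)[:2]-C for x,y in zip(xs,ys)]); ww=wt[ys,xs]
    keep=np.hypot(*P.T)<.019; P,ww=P[keep],ww[keep]; m=np.average(P,axis=0,weights=ww)
    e,V=np.linalg.eigh(np.cov(P.T,aweights=ww)); a=V[:,1]; a=a*np.sign(a@m)
    print(n,len(P),m*1000,"dir of mean",np.degrees(np.arctan2(m[1],m[0])),"axis",np.degrees(np.arctan2(a[1],a[0])),np.sqrt(e)*1000)
def ring(A,C,f):
    rows=[]
    th=np.radians(np.arange(0,360,0.5)); rad=np.arange(.0255,.0316,.0001)[::-1]
    for n in("top","scene"):
        M=np.array([[proj(n,[C[0]+q*np.cos(t),C[1]+q*np.sin(t),.021]) for t in th] for q in rad]).astype(np.float32)
        g=cv2.remap(A[n].astype(np.float32),M[...,0],M[...,1],cv2.INTER_CUBIC)
        g=np.clip(128+(g-cv2.GaussianBlur(g,(0,0),40))*3,0,255).astype(np.uint8)
        g=cv2.resize(g,(720,150))
        for d in range(0,720,60): cv2.putText(g,str(d//2),(d,10),0,.3,(255,0,0),1)
        rows+=[g,np.zeros((10,720,3),np.uint8)]
    cv2.imwrite(f,np.vstack(rows))
E
python3 - <<'E'
from ring import *
A=np.load("pics/avg0.npz"); C=np.array([.4986,-.1133]); A={n:A[n] for n in A}
ring(A,C,"pics/ring.png")
for n in A: ptr(A,n,C)
E
```

```text
top 3 [-9.47102122 -4.37995038] dir of mean -155.1814368702284 axis -137.08268967197313 [0.21937987 1.84835972]
scene 4 [-9.30459885 -2.84323934] dir of mean -163.00823352369054 axis -152.2972661641499 [0.49705465 3.74589174]
```

View pics/ring.png

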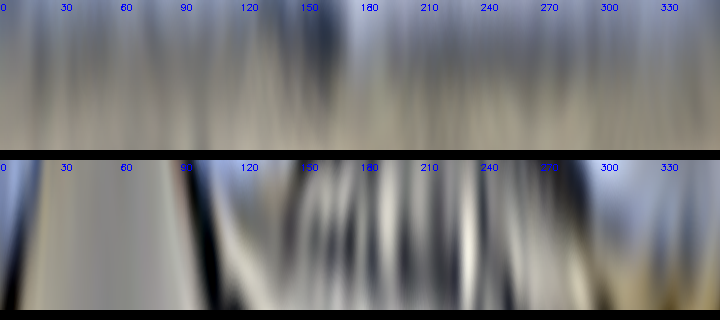

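The pointer in top runs toward about 206° (world), so dial + base yaw ≈ 26°. With the given ranges that puts yaw at 3–12° and the dial at 14–23°. The ring strip was inconclusive, so I'll take one larger scene crop with angle marks.

```bash
python3 - <<'E'
from h import *
A=np.load("pics/avg0.npz"); C=np.array([.4986,-.1133]); 
k=A["scene"][192:232,197:237]; k=np.clip((k-k.min())/(np.percentile(k,99)-k.min())*255,0,255).astype(np.uint8)
k=cv2.resize(k,(600,600),interpolation=cv2.INTER_LANCZOS4)
for d in range(150,300,10):
    t=np.radians(d)
    for q in(.030,.037):
        p=(proj("scene",[C[0]+q*np.cos(t),C[1]+q*np.sin(t),.0205])-[197,192]+.5)*15; p=tuple(int(x) for x in p)
        if q<.033: cv2.circle(k,p,2,(0,200,0),-1)
        else: cv2.putText(k,str(d),p,0,.35,(200,0,0),1)
cv2.imwrite("pics/crop3.png",k)
E
```

```text
(no output)
```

View pics/crop3.png

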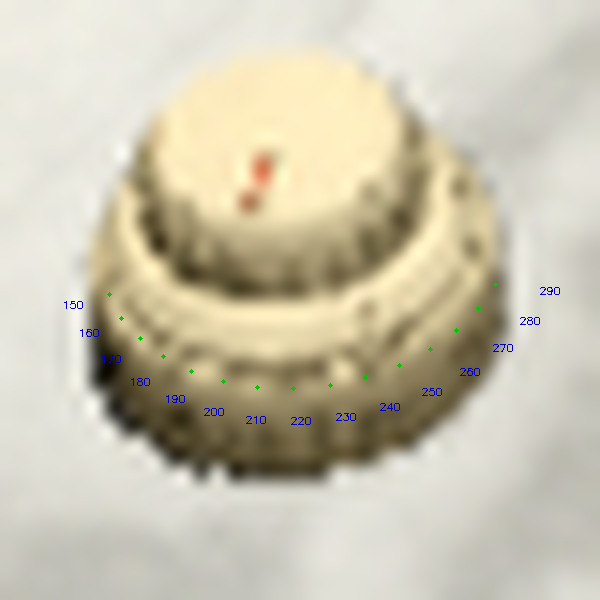

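The marks can't be read reliably in this crop: there are only dark ribs, with no distinct 0. So I'll use the dial's hard stop at 0 as the reference, reading the last joint's torque. First, move above the timer.

>>> arm_command(
  motion="0.0357 0.0406 0 0; 0.0357 0.0406 0 0; 0.0357 0.0406 0 0; 0.0357 0.0406 0 0; 0.0357 0.0406 0 0",
  grip=-1,
)

```text
time_s: 1.52
ee_pos: [0.3606, 0.3516, 0.2268]
tcp_rot: [-3.141, -0.0, -0.433]
wrist_force: [0.5, -0.1, 0.3]
opening: 1.001
gripper_force: 0.0
```

>>> arm_command(
  motion="0.0357 0.0406 0 0; 0.0357 0.0406 0 0; 0.0357 0.0406 0 0; 0.0357 0.0406 0 0; 0.0357 0.0406 0 0",
)

```text
time_s: 2.15
ee_pos: [0.4373, 0.0924, 0.2271]
tcp_rot: [-3.14, -0.001, -0.433]
wrist_force: [0.6, -0.4, -0.1]
opening: 1.003
gripper_force: 0.0
```

>>> arm_command(
  motion="0.0357 0.0406 0 0; 0.0357 0.0406 0 0; 0.0357 0.0406 0.03 0; 0.0357 0.0406 0.03 0; 0 0 0 0",
)

```text
time_s: 2.78
ee_pos: [0.497, -0.1165, 0.1639]
tcp_rot: [3.139, 0.004, -0.439]
wrist_force: [-0.5, 0.8, -0.6]
opening: 0.998
gripper_force: 0.0
```

>>> arm_command(
  motion="0 0 0.04 0; 0 0 0.04 0; 0 0 0 0; 0 0 0 0",
)

```text
time_s: 3.28
ee_pos: [0.4995, -0.1129, 0.0883]
tcp_rot: [-3.141, -0.002, -0.433]
wrist_force: [0.2, -0.4, 1.1]
opening: 1.003
gripper_force: 0.0
```

```bash
python3 - <<'E'
from h import *
C=np.array([.4986,-.1133])
for i in range(4):
    r.get_image("scene"); o=r.get_obs(); print(o["ee_pos"],o["tcp_rot"],o["joints"][[0,5]],o["joint_torque"][5],o["wrist_torque"][2],o["wrist_force"])
y=o["tcp_rot"][2]; d=C-o["ee_pos"][:2]; print("tool dx dy",d@[np.cos(y),np.sin(y)],d@[np.sin(y),-np.cos(y)])
E
```

```text
[ 0.49979484 -0.11290826  0.0885918 ] [-3.14038659e+00 -2.72069299e-03 -4.32643077e-01] [0.16190606 0.97575151] -0.006582165806321427 -0.04483809273900414 [ 0.28889182 -0.14596313  0.9126198 ]
[ 0.49975478 -0.11292944  0.08856502] [-3.14005720e+00 -2.90873303e-03 -4.32942836e-01] [0.16174272 0.9757738 ] -0.004957367054885253 -0.008992207185678286 [0.41567607 0.06577297 0.82077085]
[ 0.4995956  -0.11301561  0.08842592] [-3.14002025e+00 -2.82688157e-03 -4.33157359e-01] [0.16155685 0.97581737] -0.003680650406749919 0.006557997410142374 [-0.31693768 -0.17525312  0.16406594]
[ 0.49936709 -0.1130846   0.0881665 ] [-3.14014416e+00 -2.46923625e-03 -4.33338397e-01] [0.1614131  0.97587216] -0.0026800875639310107 0.01251332763039314 [-0.11640322 -0.08184425 -0.55604763]
tool dx dy -0.0006057416253560336 0.0005175999240562432
```

>>> arm_command(
  motion="-0.0005 0.0004 0.02 0; 0 0 0.02 0; 0 0 0.014 0; 0 0 0 0; 0 0 0 0",
  grip=-0.02,
  squeeze=5,
)

```text
time_s: 4.1
ee_pos: [0.4983, -0.1135, 0.0332]
tcp_rot: [-3.141, -0.001, -0.434]
wrist_force: [0.4, 0.5, 0.8]
opening: 0.53
gripper_force: 0.0
```

```bash
cat > s.py <<'E'
from h import *
f=[];t=[]
im=r.get_image("scene")
for i in range(3):
    r.get_image("top"); o=r.get_obs(); f.append(o["wrist_force"]); t.append(o["joint_torque"][5])
print(round(o["time_s"],2),o["ee_pos"].round(4),o["tcp_rot"].round(4),"F",np.mean(f,0).round(1),"j6",np.round(t,4),"q6",o["joints"][5].round(4),"gap",o["opening"]*88,o["gripper_force"])
u,v=216,200; cv2.imwrite("pics/near.png",cv2.resize(im[v-40:v+40,u-50:u+50],(700,560),interpolation=cv2.INTER_CUBIC))
E
python3 s.py
```

```text
4.3 [ 0.4981 -0.1135  0.0332] [-3.141e+00 -1.000e-03 -4.338e-01] F [ 0.1 -0.2  0.3] j6 [-0.0002 -0.0001 -0.0002] q6 0.9761 gap 44.84158065109173 0.0
```

View pics/near.png

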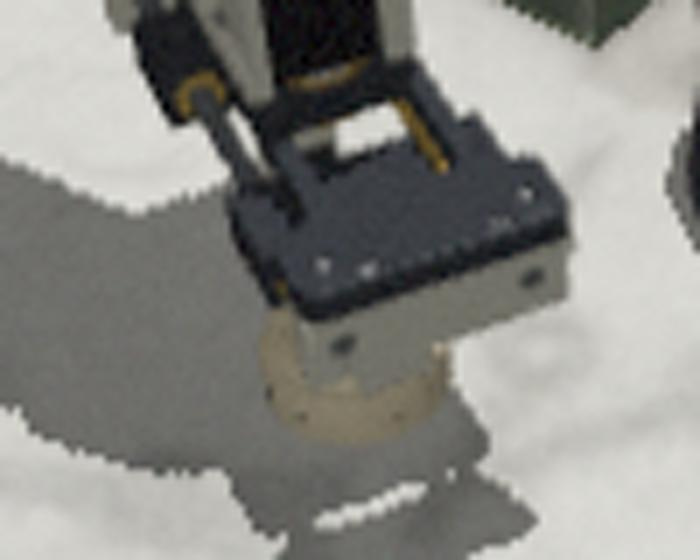

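The fingers straddle the knob, and a few dark ticks now show on the shaded base at scene px (204.6,216.1), (208.9,219.0) and (222.9,219.3). I'll work those out while lowering onto the flange.

```bash
python3 - <<'E'
from h import *
C=np.array([.4986,-.1133])
for x,y in((270,393),(300,413),(398,415),(437,380)):
    uv=(166+(x+.5)/7-.5,160+(y+.5)/7-.5); out=[]
    for z in np.arange(0.0,.0215,.0005):
        d=cast("scene",uv,z)[:2]-C; out.append((abs(np.hypot(*d)-.0305),z,np.hypot(*d)*1e3,np.degrees(np.arctan2(d[1],d[0]))%360))
    print(min(out), out[-1][2:])
E
```

```text
(np.float64(0.0003807248734641229), np.float64(0.002), np.float64(30.88072487346412), np.float64(142.65094078961977)) (np.float64(35.79733210726511), np.float64(173.02155355534342))
(np.float64(7.69356800715236e-05), np.float64(0.0115), np.float64(30.423064319928475), np.float64(183.6293126515979)) (np.float64(36.942736452437416), np.float64(193.97638058047374))
(np.float64(0.0002030835332924169), np.float64(0.013000000000000001), np.float64(30.703083533292418), np.float64(244.76253962098963)) (np.float64(37.875643952527895), np.float64(241.73806788193627))
(np.float64(4.746433476861961e-06), np.float64(0.0175), np.float64(30.50474643347686), np.float64(274.78534939066856)) (np.float64(32.847647257736945), np.float64(270.56956706405356))
```

>>> arm_command(
  motion="0 0 0.006 0; 0 0 0.002 0; 0 0 0 0; 0 0 0 0",
)

```text
time_s: 4.8
ee_pos: [0.4977, -0.1135, 0.0244]
tcp_rot: [3.142, 0.0, -0.434]
wrist_force: [-0.0, -0.7, 0.8]
opening: 0.508
gripper_force: 0.0
```

Ticks at about 184°, 245° and 275° fit 30° spacing with a base yaw of about 4.5°. That puts the dial at about 21.5°, leaving roughly 38.5° CCW, with the pointer ending at about 244.5°, on the 245° tick. Now press.

>>> arm_command(
  motion="0 0 0.002 0; 0 0 0 0; 0 0 0 0",
)

```text
time_s: 5.18
ee_pos: [0.4978, -0.1136, 0.0241]
tcp_rot: [-3.142, -0.001, -0.433]
wrist_force: [-6.4, 2.4, 19.7]
opening: 0.512
gripper_force: 10.0
```

```bash
python3 s.py
```

```text
5.38 [ 0.4978 -0.1136  0.0241] [-3.1416e+00 -7.0000e-04 -4.3310e-01] F [-6.5  2.9 19.9] j6 [0.0067 0.0066 0.0066] q6 0.9761 gap 44.68964165864325 9.94483396410942
```

>>> arm_command(
  motion="0 0 -0.0006 0; 0 0 0 0; 0 0 0 0; 0 0 0 0",
  grip=1,
  squeeze=15,
)

```text
time_s: 5.88
ee_pos: [0.4988, -0.1133, 0.0242]
tcp_rot: [-3.141, -0.002, -0.433]
wrist_force: [-2.9, 1.6, 11.2]
opening: 0.437
gripper_force: 17.3
```

```bash
python3 s.py
```

```text
6.08 [ 0.4988 -0.1133  0.0242] [-3.1406e+00 -1.9000e-03 -4.3310e-01] F [-2.   1.9 10.4] j6 [0.005  0.0048 0.0049] q6 0.9761 gap 38.77575062007723 17.29899823665619
```

>>> arm_command(
  motion="0 0 0.0003 0; 0 0 0 -0.04; 0 0 0 -0.04; 0 0 0 -0.04; 0 0 0 0",
)

```text
time_s: 6.7
ee_pos: [0.4989, -0.1133, 0.0242]
tcp_rot: [-3.141, -0.002, -0.312]
wrist_force: [-2.9, 3.7, 13.1]
opening: 0.443
gripper_force: 18.1
```

```bash
python3 s.py
```

```text
6.9 [ 0.4988 -0.1132  0.0242] [-3.1408e+00 -2.2000e-03 -3.1290e-01] F [-3.1  3.8 13.6] j6 [-0.0306 -0.0446 -0.0478] q6 1.0962 gap 38.829643918064335 18.06250937283039
```

>>> arm_command(
  motion="0 0 0 -0.05; 0 0 0 -0.05; 0 0 0 -0.05; 0 0 0 -0.05; 0 0 0 -0.05",
)

```text
time_s: 7.52
ee_pos: [0.4989, -0.1131, 0.0242]
tcp_rot: [-3.141, -0.002, -0.062]
wrist_force: [-2.8, 4.8, 14.7]
opening: 0.445
gripper_force: 18.1
```

```bash
python3 s.py
```

```text
7.72 [ 0.4989 -0.1131  0.0242] [-3.1412e+00 -2.4000e-03 -6.2900e-02] F [-2.7  4.3 14.6] j6 [ 4.531e-01  1.327e-01 -3.000e-04] q6 1.3462 gap 38.52683356221076 18.094941079616547
```

>>> arm_command(
  motion="0 0 0 -0.05; 0 0 0 -0.05; 0 0 0 -0.05; 0 0 0 -0.05; 0 0 0 -0.05",
)

```text
time_s: 8.35
ee_pos: [0.4989, -0.113, 0.0242]
tcp_rot: [3.142, -0.003, 0.188]
wrist_force: [-2.8, 5.5, 14.5]
opening: 0.444
gripper_force: 18.2
```

>>> arm_command(
  motion="0 0 0 -0.05; 0 0 0 0; 0 0 0 0",
)

```text
time_s: 8.72
ee_pos: [0.4989, -0.1129, 0.0242]
tcp_rot: [3.141, -0.002, 0.237]
wrist_force: [-3.2, 6.3, 14.7]
opening: 0.441
gripper_force: 18.2
```

```bash
python3 s.py
```

```text
8.93 [ 0.4989 -0.1129  0.0242] [ 3.1414e+00 -2.5000e-03  2.3700e-01] F [-3.6  5.6 14.7] j6 [-0.0455 -0.0457 -0.0456] q6 1.6462 gap 38.74261757124693 18.189830034971237
```

>>> arm_command(
  motion="-0.0002 -0.0004 0 0; 0 0 0 0",
)

```text
time_s: 9.18
ee_pos: [0.4989, -0.1129, 0.0242]
tcp_rot: [3.141, -0.003, 0.237]
wrist_force: [-2.1, 3.3, 12.4]
opening: 0.437
gripper_force: 17.8
```

>>> arm_command(
  motion="0 0 0 0; 0 0 0 0; 0 0 -0.001 0; 0 0 -0.005 0; 0 0 -0.005 0",
  grip=-0.05,
)

```text
time_s: 9.8
ee_pos: [0.4971, -0.1132, 0.034]
tcp_rot: [-3.141, 0.001, 0.236]
wrist_force: [0.4, -0.3, -0.3]
opening: 0.522
gripper_force: 0.0
```

>>> arm_command(
  motion="0 0 -0.03 0; 0 0 -0.05 0; 0 0 -0.04 0; 0 -0.06 0 0; 0 -0.06 0 0",
)

```text
time_s: 10.42
ee_pos: [0.4691, 0.0042, 0.1546]
tcp_rot: [-3.141, -0.002, 0.234]
wrist_force: [1.1, 1.5, -0.1]
opening: 0.525
gripper_force: 0.0
```

>>> arm_command(
  motion="0 -0.06 0 0; 0 -0.06 0 0; 0 0 0 0; 0 0 0 0",
)

```text
time_s: 10.92
ee_pos: [0.4409, 0.1203, 0.1539]
tcp_rot: [3.142, 0.0, 0.238]
wrist_force: [-0.3, -1.3, 0.3]
opening: 0.527
gripper_force: 0.0
```

```bash
python3 - <<'E'
from ring import *
A={n:np.mean([r.get_image(n).astype(np.float32) for _ in range(8)],0) for n in("top","scene")}
np.savez("pics/avg1.npz",**A)
out=[]
for n,(u,v) in (("top",(211,238)),("scene",(216,208))):
    k=A[n][v-20:v+20,u-20:u+20]; k=np.clip((k-k.min())/(np.percentile(k,99.5)-k.min())*255,0,255).astype(np.uint8)
    out.append(cv2.resize(k,(400,400),interpolation=cv2.INTER_CUBIC))
cv2.imwrite("pics/crop4.png",np.hstack(out))
k=A["top"][200:280,170:255]; m=((k[...,2]-k[...,0])>12).astype(np.uint8)
n,l,s,c=cv2.connectedComponentsWithStats(m); i=1+np.argmax(s[1:,4]); print(s[i],c[i]+[170,200])
C=np.array([.4986,-.1133])
for n in A: ptr(A,n,C)
print(r.get_obs()["ee_pos"],r.get_obs()["time_s"])
E
```

```text
[ 25  22  33  33 874] [210.96567506 237.88329519]Traceback (most recent call last):
  File "<stdin>", line 12, in <module>
  File "ring.py", line 7, in ptr
    keep=np.hypot(*P.T)<.019; P,ww=P[keep],ww[keep]; m=np.average(P,axis=0,weights=ww)
         ~~~~~~~~^^^^^^
TypeError: hypot() takes from 2 to 3 positional arguments but 0 were given
```

View pics/crop4.png

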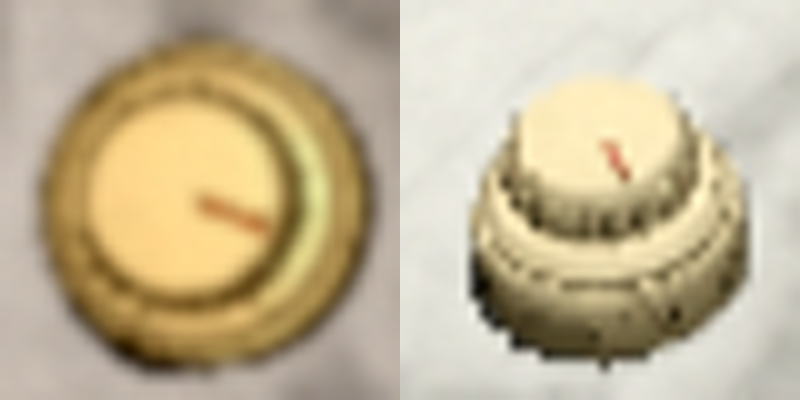

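The pointer now runs from top px (210.8,238.3) to (217.7,241.0), at about 247–249°, and the timer sits where it was to within about 1 mm. I'll measure both pointer angles numerically.

```bash
python3 - <<'E'
from h import *
for f,c0 in(("avg0",(.4986,-.1133)),("avg1",(.4984,-.1141))):
    A=np.load(f"pics/{f}.npz"); C=np.array(c0)
    for n in("top","scene"):
        im=A[n]; p0=proj(n,[*C,.043]); u,v=np.round(p0).astype(int)
        w=im[v-12:v+13,u-12:u+13]; red=w[...,1]/w[...,2]
        P=np.array([[cast(n,(x+u-12,y+v-12),.043)[:2]-C for x in range(25)] for y in range(25)]); rr=np.hypot(P[...,0],P[...,1])
        M=rr<.0185; d=np.where(M,np.clip(np.median(red[rr<.016])-red-.02,0,None),0)
        m=np.average(P.reshape(-1,2),axis=0,weights=d.ravel()); e,V=np.linalg.eigh(np.cov(P.reshape(-1,2).T,aweights=d.ravel())); a=V[:,1]*np.sign(V[:,1]@m)
        # own centre of knob top disc: brightness mask
        ang=lambda q:np.degrees(np.arctan2(q[1],q[0]))%360
        print(f,n,(d>0).sum(),"centroid mm",(m*1e3).round(1),"ang",ang(m).round(1),"axis",ang(a).round(1),"len",(np.sqrt(e)*1e3).round(2))
    # base silhouette and twin/cup check
    for nm,(x0,y0,x1,y1) in dict(timer=(180,210,245,270),twin=(300,235,362,292)).items():
        k=A["top"][y0:y1,x0:x1]; m=((k[...,2]-k[...,0])>10).astype(np.uint8)
        _,l,s,c=cv2.connectedComponentsWithStats(m); i=1+np.argmax(s[1:,4]); ct,rad=cv2.minEnclosingCircle(np.argwhere(l==i)[:,::-1].astype(np.float32)); print(nm,s[i],c[i]+[x0,y0],np.add(ct,[x0,y0]),rad)
E
```

```text
avg0 top 20 centroid mm [-8.6 -3.7] ang 203.2 axis 210.9 len [1.06 3.47]
avg0 scene 7 centroid mm [-9.9 -3.1] ang 197.5 axis 210.7 len [0.71 3.62]
timer [ 14  11  34  34 907] [210.45644983 237.66372657] [210.4590168  237.72950745] 17.08346176147461
twin [ 14  10  34  35 898] [330.17371938 262.04454343] [330.24634171 261.97804832] 17.023834228515625
avg1 top 20 centroid mm [-3.3 -8.2] ang 247.7 axis 249.5 len [1.57 3.98]
avg1 scene 8 centroid mm [-5.2 -8.1] ang 237.4 axis 244.4 len [0.83 3.75]
timer [ 14  11  35  34 903] [210.97120709 237.7807309 ] [210.97368431 237.89473724] 17.0267391204834
twin [ 14  10  34  35 898] [330.20267261 261.99331849] [330.03968239 261.98412704] 17.016019821166992
```

```bash
cat > t.py <<'E'
from h import *
A1=np.load("pics/avg1.npz")["scene"]; A0=np.load("pics/avg0.npz")["scene"]
for nm,I,C in(("a0",A0,(.4986,-.1133)),("a1",A1,(.4984,-.1141))):
    g=I.mean(2).astype(np.float32); b=g-cv2.medianBlur(g.clip(0,255).astype(np.uint8),5).astype(np.float32)
    vis=[]
    for v in range(205,226):
        for u in range(200,234):
            if b[v,u]<-14 and b[v,u]==b[v-1:v+2,u-1:u+2].min():
                o=[]
                for z in np.arange(0,.0212,.0003):
                    d=cast("scene",(u,v),z)[:2]-C; h=np.hypot(*d); o.append((abs(h-.0305),z,np.degrees(np.arctan2(d[1],d[0]))%360,h))
                e=min(o); vis.append((u,v,int(b[v,u]),round(e[1]*1e3,1),round(e[2]),round(e[0]*1e3,1), "top r=%.1f a=%.0f"%(o[-1][3]*1e3,o[-1][2])))
    print(nm,*vis,sep="\n")
E
python3 t.py
```

```text
a0
(213, 205, -41, np.float64(0.3), 65, np.float64(0.1), 'top r=11.9 a=91')
(204, 206, -21, np.float64(18.6), 116, np.float64(0.0), 'top r=29.5 a=120')
(223, 206, -39, np.float64(0.0), 17, np.float64(4.5), 'top r=13.6 a=325')
(207, 208, -50, np.float64(2.4), 97, np.float64(0.0), 'top r=21.9 a=134')
(221, 208, -23, np.float64(0.0), 22, np.float64(11.8), 'top r=9.4 a=295')
(228, 208, -38, np.float64(0.0), 348, np.float64(2.7), 'top r=24.8 a=303')
(209, 210, -50, np.float64(0.0), 99, np.float64(6.1), 'top r=18.6 a=154')
(219, 210, -28, np.float64(0.0), 32, np.float64(18.8), 'top r=9.9 a=251')
(213, 211, -35, np.float64(0.0), 93, np.float64(15.7), 'top r=13.6 a=184')
(216, 211, -26, np.float64(21.0), 213, np.float64(19.2), 'top r=11.3 a=213')
(229, 211, -31, np.float64(21.0), 286, np.float64(0.6), 'top r=29.9 a=286')
(221, 212, -23, np.float64(21.0), 254, np.float64(12.8), 'top r=17.7 a=254')
(203, 213, -56, np.float64(11.4), 143, np.float64(1.7), 'top r=33.5 a=159')
(229, 213, -23, np.float64(16.8), 282, np.float64(0.0), 'top r=33.0 a=276')
(207, 214, -24, np.float64(21.0), 174, np.floa
[... 3095 characters left out ...]
), 'top r=26.0 a=228')
(228, 216, -31, np.float64(12.6), 272, np.float64(0.1), 'top r=36.6 a=263')
(230, 216, -21, np.float64(6.0), 285, np.float64(0.0), 'top r=39.8 a=268')
(204, 219, -75, np.float64(0.0), 155, np.float64(3.1), 'top r=42.4 a=182')
(223, 219, -35, np.float64(12.6), 246, np.float64(0.0), 'top r=38.0 a=243')
(215, 221, -16, np.float64(10.2), 213, np.float64(0.1), 'top r=40.2 a=217')
(224, 221, -33, np.float64(5.1), 250, np.float64(0.0), 'top r=44.4 a=243')
(207, 222, -76, np.float64(0.0), 175, np.float64(2.4), 'top r=46.4 a=196')
(220, 223, -33, np.float64(2.7), 232, np.float64(0.1), 'top r=47.2 a=231')
(216, 224, -62, np.float64(0.3), 215, np.float64(0.0), 'top r=48.8 a=221')
```

```bash
python3 - <<'E'
from h import *
for nm,C in(("avg0",(.4986,-.1133)),("avg1",(.4984,-.1141))):
    I=np.load(f"pics/{nm}.npz")["scene"]; k=I[190:230,195:240]; m=((k[...,2]-k[...,0])/k.mean(2)>.12).astype(np.uint8)
    _,l,s,c=cv2.connectedComponentsWithStats(m); i=1+np.argmax(s[1:,4]); L=l==i
    e=[(np.flatnonzero(L[v-190])[0]+195,np.flatnonzero(L[v-190])[-1]+195) for v in range(207,222) if L[v-190].any()]
    print(nm,s[i],e,"mid",np.mean(e[:10]))
    # predicted silhouette
    th=np.radians(np.arange(360)); Q=np.array([proj("scene",[C[0]+.0305*np.cos(t),C[1]+.0305*np.sin(t),z]) for t in th for z in(0,.021)])
    print("pred u",Q[:,0].min(),Q[:,0].max(),"vmax",Q[:,1].max())
    for a in(180,210,240,270): print(a,proj("scene",[C[0]+.0305*np.cos(np.radians(a)),C[1]+.0305*np.sin(np.radians(a)),.012]).round(1),end=" ")
    print()
E
```

```text
avg0 [  8   5  27  29 605] [(np.int64(203), np.int64(229)), (np.int64(203), np.int64(229)), (np.int64(203), np.int64(229)), (np.int64(203), np.int64(229)), (np.int64(203), np.int64(229)), (np.int64(203), np.int64(229)), (np.int64(203), np.int64(229)), (np.int64(203), np.int64(229)), (np.int64(204), np.int64(229)), (np.int64(204), np.int64(229)), (np.int64(204), np.int64(228)), (np.int64(205), np.int64(227)), (np.int64(206), np.int64(226)), (np.int64(206), np.int64(225)), (np.int64(208), np.int64(224))] mid 216.1
pred u 203.07885681544923 231.5094645887637 vmax 223.87300551089842
180 [207.7 218.1] 210 [214.1 220.1] 240 [221.3 219.5] 270 [227.5 216.2] 
avg1 [  8   6  28  28 610] [(np.int64(204), np.int64(229)), (np.int64(203), np.int64(229)), (np.int64(203), np.int64(230)), (np.int64(203), np.int64(230)), (np.int64(203), np.int64(230)), (np.int64(203), np.int64(230)), (np.int64(203), np.int64(230)), (np.int64(204), np.int64(230)), (np.int64(204), np.int64(229)), (np.int64(204), np.int64(229)), (np.int64(204), np.int64(228)), (np.int64(205), np.int64(228)), (np.int64(206), np.int64(226)), (np.int64(206), np.int64(225)), (np.int64(208), np.int64(224))] mid 216.5
pred u 203.27246935095235 231.7128190766829 vmax 224.09374234425593
180 [207.9 218.3] 210 [214.3 220.4] 240 [221.5 219.7] 270 [227.7 216.5]
```

Correcting the tick angles for the 1 px offset of the base in the scene view gives a base yaw of about 8°. With the pointer at about 248°, the dial is at about 60°, or 10 minutes. The twin hasn't moved and the arm is clear, so I'm handing in.

```bash
python3 -c "
from plant import r
print(r.close_job())"
```

```text
the job is handed in; nothing more can be done
None
```

I set the baking-cup timer to 10 minutes, to within about half a minute as measured from the pictures, pressing down with about 13–15 N while turning; it moved about 1 mm with no sign of spinning, the other timer is unmoved, and the baking cup was never approached, though I did not re-measure it.

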